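# Clamp a preserve jar in the one-handed jar stand and take off its tight cap

### The arm

A 6-joint arm with a two-finger parallel gripper is mounted at the origin on the work surface. World frame = base frame: x ahead of the robot, y to its left, z up, the work surface at z = 0. Lengths are in m, angles in degrees, forces in N, time in s.
With the tool pointing down it reaches from about 0.325 to 1 m from the base axis. Payload 5.1 kg.
Tool frame: the origin (TCP) lies at the very end of the fingers, on their centre line; the grasp point (between the pads) lies 19 mm behind it (env.tcp_to_grasp is the z of the grasp point in the tool frame, in m); z points along the fingers, y is the line along which they close (so a half turn about z gives the same grasp; the last joint's range is limited). The gripper opens to 85 mm and grips with 20 to 120 N. Pads are 22 mm wide; open, the fingers measure 114 mm over their backs; the gripper's body (76 mm by 85 mm) begins 54 mm behind the grasp point. The pads swing forward as they close: fully open they stand 13 mm farther back than shut.
Start: joints at [-78.644, 7.093, 94.555, -0, 78.352, -4.733], TCP at [0.18, -0.625, 0.231] pointing down, gripper open.
Joint ranges: [-149.61, 149.61], [-58.7, 133.49], [1.44, 155.28], [-77.14, 257.14], [18.33, 153.61], [-166.67, 166.67]. Speed limits (degrees/s): [147.25, 147.25, 180, 180, 180, 180].

### API

Orientations are given as a 3x3 rotation matrix whose columns are the frame's x, y, z axes.
In Python, from workcell import env, vision gives the robot as it stands.
- The arm moves only by the tool arm_command, never from a script. Its arguments are lists of equal length, an entry for each row: "gripper": the opening, from 0 (shut) to 1 (fully open); "xyz": the shift along the tool's x, y, z in m, a list of three; "roll": the turn about the tool's z in degrees. A call has 1 to 5 rows; each row is the pose to reach, as a shift and turn from the pose commanded when the call began, along the tool's axes at that moment; what a row does not reach only later rows make up. A row lasts 1/10 s, in which the tool goes at most 50 mm and 8.59 degrees, less where a joint would pass 70% of its speed; a pose out of reach is approached as far as the arm can. A call with a gripper value outside its range is refused whole. The fingers move at their own pace and stop on an object; "squeeze" is the grip in N (left out, the last holds). Time passes only in rows, so rows that repeat a pose let the fingers close. It gives the time, the measured TCP pose, the force, the opening and the grip force at its end, in the units of the state.
- env.observe(): the state, without advancing time (a new reading comes with each control period).
- vision.read_camera(name): name is "scene" or "top"; returns a dict with "img" (384x512x3 uint8, red, green, blue), "range_z" (384x512 float32, m along the optical axis (not along the pixel's ray), 0 where there is no reading), "K" (3x3 intrinsics, pixels), "rvec" (rotation vector, rad) and "tvec" (3), from world to camera coordinates, as OpenCV has them. Camera axes: x right, y down, z forward; pixel columns grow to the right and rows downward; lengths in m; the calibration is good to about 2 mm. A picture is of the moment at which its call begins.
- env.hand_in(): hands the job in; it is judged then, once.
The state is a dict: "time_s": time; "q": joint angles; "dq": joint speeds; "joint_torque": joint torques, N m; "eef_pos": TCP position; "ee_rot": TCP orientation; "wrist_force": force on the tool from outside, world axes, zero at the start; "torque": the same for the moment, N m; "gripper_width": opening from 0.0 (shut) to 1.0 (fully open); "gripper_force": force on a finger pad.
Only numpy, scipy, OpenCV 4.12 (cv2) and the standard library are available. Lean on these libraries where they do the work, as an engineer would, in place of code of your own. Each camera call takes 0.05 s, during which the arm holds its last target. There are 200 camera calls.

### The job

The preserve jar stands loose in the one-handed jar stand. Push the stand's sprung clamp lever all the way down until it latches and the jaws brace the jar; then twist the tight cap anticlockwise (seen from above) until its thread lets go, and lift it straight up until its lower edge is clear above the jar mouth by a centimetre or two, no more. Finish while still holding the cap there, level above the open jar: do not put it down or let go, leave the jar standing clamped in its stand, and leave the other things on the counter alone.

Things in the scene. Friction and masses are not known exactly. Their poses are not given: they have to be found in the camera images.
- stand: Jar stand, fixed: aluminium base 110 x 270 mm, 10 mm thick, long along its y axis. Origin on the counter (z = 0) below the jar's place. Rubber V jaw on the jar's +y side, sprung flat jaw on its -y side, both 54 mm high; the clamp lever lies at the -y end. Closing it moves the jar about 2 mm to +y and grips its belly with about 25 N.
- lever_paddle (a point): Middle of the upper face of the lever's black paddle, 40 mm wide, 46 mm long, 7 mm thick, 66 mm from the pivot. Up, it slopes up and away from the jar at 38 degrees, 79 mm above the counter; latched, it slopes 9 degrees down, 29 mm above the counter.
- lever_pivot (a point): Fixed pivot of the lever, its axis along the stand's x, 112 mm along the stand's -y from the stand's origin, 36 mm above the counter; its cheeks are 52 mm high. A straight push down 55 mm from the pivot towards -y stays on the paddle all the way: the paddle's upper face there is 83 mm above the counter when up, 31 mm when latched.
- lever (a joint): Clamp lever angle in rad: 0 up (jaws open), 0.82 fully down. Sprung over-centre: it pushes back with about 5 to 8 N at the paddle until 0.70, springs back if let go before that, and beyond it is drawn down to its stop and stays latched, bracing the jar.
- jar: Round glass jar, loose, about 0.45 kg, standing on the stand's base (10 mm above the counter). Origin at the centre of its underside, z up. Belly 70 mm across up to 66 mm, then a shoulder sloping in to a neck 44 mm across from 84 mm up to the mouth at 101 mm.
- jar_mouth (a point): Centre of the jar's mouth, 101 mm above its underside. On the neck three thread lugs, each 64 degrees long, 120 degrees apart, the first centred on the jar's +x axis. A white sprung seal disc 34 mm across in the mouth pushes up under the cap with about 14 N (and follows it up 2 mm), which makes it tight (about 0.2 N m to turn).
- cap: Twist-off metal cap, ribbed rim, 60 mm across, 20 mm high, 35 g, a thin rib on top along its +x axis. Origin at the centre of its lower edge, z up; seated, that is 88 mm above the jar's underside, 98 mm above the counter. It does not rise as it turns. Fingers may reach 14 mm below its lower edge before they meet the shoulder.
- cap_top (a point): Centre of the cap's top, 20 mm above its lower edge. Cap angle anticlockwise (from above) from the jar's x axis to the cap's x axis: starts between -22 and +8 degrees; the thread holds below 38, is free from 38 to 82, and catches under the next lugs beyond 82.
- bowl: Metal mixing bowl, 170 mm across, 70 mm high, a bystander. Origin at the centre of its underside.
- tub: White round tub, 68 mm across, 75 mm high, a bystander. Origin at the centre of its underside.
- spatula: Spatula lying flat along its own x axis, a bystander. Origin at the middle of its underside.
Things that resemble listed ones, but are neither listed nor needed, are in the scene too. Leave any purple look-alike of the jar alone. There is more than one size of the cap; the one meant has the size given above.

How it is judged:
By the outcome, as a careful person would: the job done as asked, in the order asked, and still so for the second after the job is handed in, while the arm keeps its last pose, push and grip.
It also fails if it takes over 45 s, if anything falls off the work surface, if the arm or the gripper's body presses on something with over 40 N, if the wrist force passes 120 N, or if a joint passes its speed limit or range.

## Working session

There is one attempt and no reset: what is moved stays moved. The work goes in short steps, Python scripts to look and compute and a tool call to move; the robot and the scene stay as the last step left them, time stands still between calls to the robot, and variables do not carry over. Pictures are saved under pics/ and viewed, at most 10 in all, crops included, and the job is handed in when it is done.

Besides the shell and the picture viewer there is one more tool, called after ">>>" as name([rows], argument=value, ...), one row to a line, values as JSON. arm_command: Moves the arm, as the interface text tells. Its arguments: {"type":"object","properties":{"gripper":{"type":"array"},"xyz":{"type":"array"},"roll":{"type":"array"},"squeeze":{"type":"number"}},"required":["gripper","xyz","roll"]}

```bash
mkdir -p pics; ls; cat > h.py <<'E'
import sys; sys.path.insert(0,'.')
import numpy as np, cv2
from workcell import env, vision
def cam(n):
    c=vision.read_camera(n); R=cv2.Rodrigues(np.array(c['rvec'],float))[0]; t=np.array(c['tvec'],float).ravel()
    return c,R,t
def ray(c,R,t,u,v,z):
    d=R.T@np.linalg.inv(c['K'])@np.array([u,v,1.]); o=-R.T@t
    return o+d*(z-o[2])/d[2]
def cloud(c,R,t):
    v,u=np.mgrid[:384,:512]; z=c['range_z']; P=np.stack([u*z,v*z,z],-1)@np.linalg.inv(c['K']).T
    # u*z,v*z,z -> Kinv
    W=(P-t)@R; W[z==0]=np.nan; return W
E
python3 - <<'E'
from h import *
for n in("scene","top"):
    c,R,t=cam(n); cv2.imwrite(f'pics/{n}0.png',cv2.resize(c['img'][:,:,::-1],(800,600))); print(n,-R.T@t)
    W=cloud(c,R,t); np.save(f'{n}.npy',W)
s=env.observe(); print(s,env.tcp_to_grasp)
E
```

```text
pics
scene [1.45792137 0.25601897 0.90349972]
top [ 0.2679821  -0.02878686  1.32944734]
{'time_s': 0.1, 'q': array([-7.86423845e+01,  7.12880761e+00,  9.46256496e+01, -1.07746732e-03,
        7.83506602e+01, -4.73244646e+00]), 'dq': array([-0.03819562, -0.09123529, -0.1071324 ,  0.10326294, -0.04544273,
       -0.0277161 ]), 'joint_torque': array([-2.77219006e-04, -4.24931574e+01, -3.66653430e+01, -4.04811306e-05,
        3.94836403e-03, -1.52568441e-05]), 'eef_pos': array([ 0.18000833, -0.62401356,  0.23019295]), 'ee_rot': array([[ 9.60826209e-01,  2.77151318e-01, -3.79357581e-04],
       [ 2.77151546e-01, -9.60824541e-01,  1.79508885e-03],
       [ 1.33015167e-04, -1.82990795e-03, -9.99998317e-01]]), 'wrist_force': array([0.12330786, 0.02186175, 0.14061386]), 'torque': array([ 0.01454637, -0.01665994,  0.05716785]), 'gripper_force': 0.0, 'gripper_width': 0.9979889177115562} -0.0187
```

View pics/scene0.png

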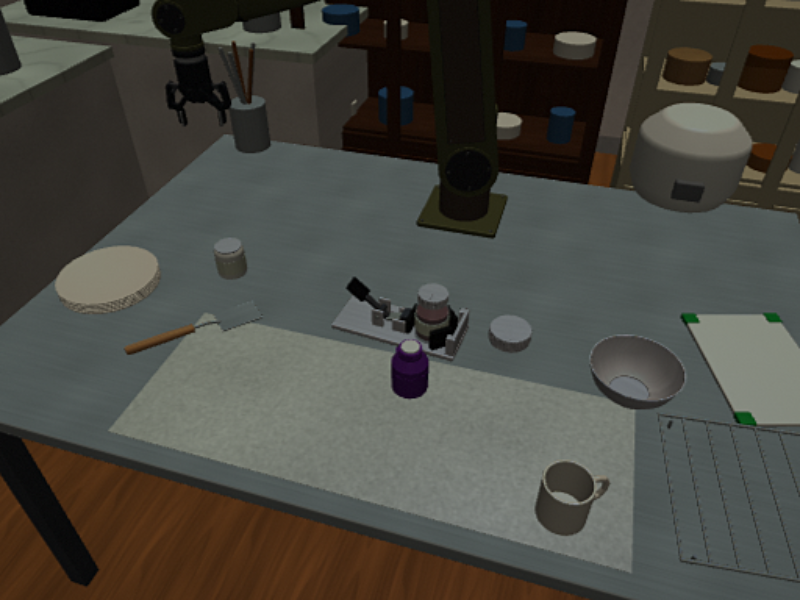

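View pics/top0.png

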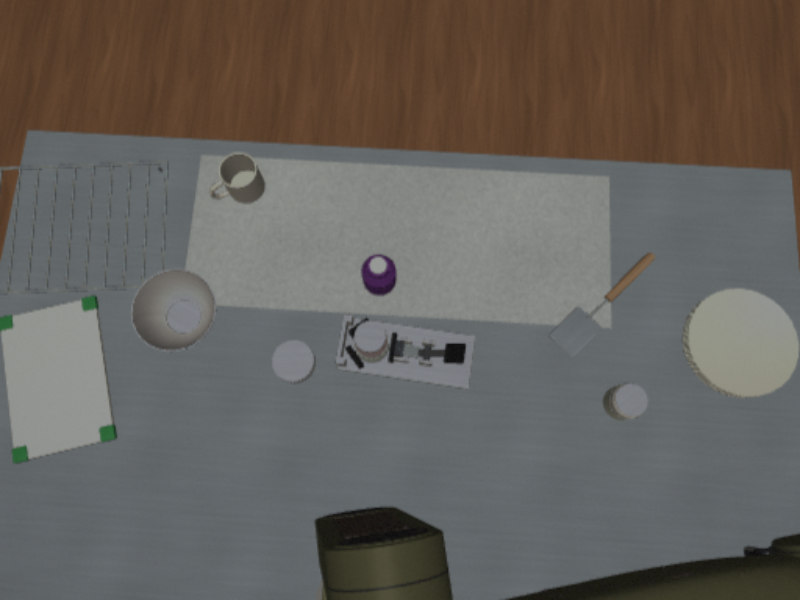

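The top view shows the stand at (340–475, 317–387) px, with the capped jar at (370,340) and the paddle at (455,353). The purple look-alike is at (378,273), and a loose wider cap is at (293,361).

```bash
python3 - <<'E'
from h import *
c,R,t=cam("top"); W=cloud(c,R,t); img=c['img']
box=np.zeros((384,512),bool); box[190:262,205:320]=1
z=W[...,2]
# base plate
m=(box&(abs(z-0.010)<0.005)).astype(np.uint8)
g=cv2.cvtColor(img,cv2.COLOR_RGB2GRAY)
m2=(m>0)&(g>120)
print('plate n',m.sum(),m2.sum())
for mm in(m>0,m2):
    P=W[mm][:,:2]; r=cv2.minAreaRect((P*1000).astype(np.float32)); print(r)
hi=box&(z>0.108)&(z<0.13)&(W[...,0]<0.6)
P=W[hi]; print('cap',hi.sum(),P.mean(0),np.median(P[:,2]),np.ptp(P,axis=0)); print(cv2.minEnclosingCircle((P[:,:2]*1000).astype(np.float32)))
pd=box&(z>0.045)&(g<40); pd[:,:275]=0
P=W[pd]; print('paddle',pd.sum(),P.mean(0),P.min(0),P.max(0))
# bright-plate contour w/ ray to z=.01
mb=(box&(g>130)).astype(np.uint8)
cv2.imwrite('pics/topc.png',cv2.resize(img[190:262,205:320,::-1],(800,501),interpolation=cv2.INTER_CUBIC))
c,R,t=cam("scene"); W=cloud(c,R,t);z=W[...,2]
cv2.imwrite('pics/scc.png',cv2.resize(c['img'][170:260,200:320,::-1],(800,600),interpolation=cv2.INTER_CUBIC))
b=np.zeros_like(box); b[170:260,200:300]=1
hi=b&(z>0.113)&(z<0.125)&(abs(W[...,0]-.45)<.2);P=W[hi]; print('cap sc',hi.sum(),P.mean(0),cv2.minEnclosingCircle((P[:,:2]*1000).astype(np.float32)))
E
```

```text
plate n 2011 1427
((495.4161682128906, -37.36918640136719), (230.84066772460938, 371.8443298339844), 3.4115493297576904)
((517.3817749023438, -36.04096984863281), (186.80467224121094, 371.84271240234375), 3.398102283477783)
cap 323 [0.49918842 0.0409641  0.11910686] 0.11924939494604116 [0.05919734 0.0592897  0.01760103]
((499.33856201171875, 41.217899322509766), 30.189208984375)
paddle 145 [ 0.48556152 -0.12296227  0.08217216] [ 0.46697381 -0.14080331  0.06545839] [ 0.50387753 -0.1040703   0.09823901]
cap sc 207 [0.50406531 0.04175945 0.11781698] ((501.22247314453125, 40.974456787109375), 32.44103240966797)
```

View pics/topc.png

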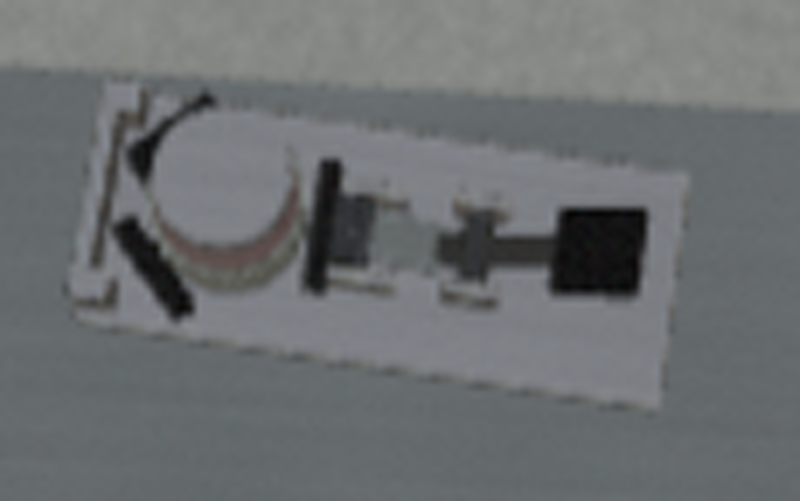

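View pics/scc.png

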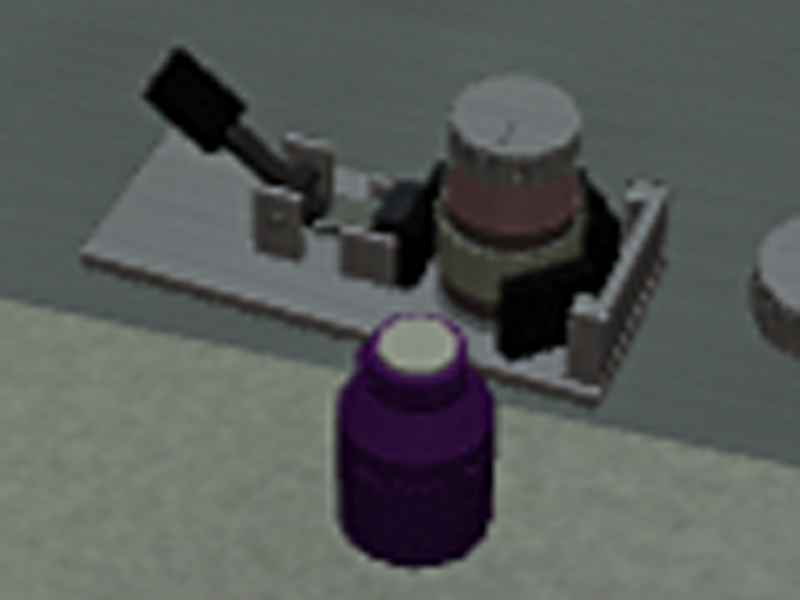

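The crops show the lever up, with its paddle at (600,250) in the top crop. The stand plate's corners are at (105,78), (688,175), (660,408) and (78,318), and the cap is seated on the jar.

```bash
cat >> h.py <<'E'
def rel(p):
    s=env.observe(); return s['ee_rot'].T@(np.array(p)-s['eef_pos'])
E
python3 - <<'E'
from h import *
c,R,t=cam("top")
k=115/800
C=[ray(c,R,t,205+u*k-.5,190+v*k-.5,0.010) for u,v in((105,78),(688,175),(660,408),(78,318))]
C=np.array(C)[:,:2]; print(C.round(4))
d=(C[0]-C[1])+(C[3]-C[2]); y=d/np.linalg.norm(d); x=np.array([y[1],-y[0]])
yaw=np.degrees(np.arctan2(x[1],x[0])); print('yaw',yaw,np.linalg.norm(C[0]-C[1]),np.linalg.norm(C[0]-C[3]))
mid=C.mean(0); cap=np.array([.500,.041]); pad=np.array([.4856,-.123])
print('mid',mid,'cap rel',(cap-mid)@x,(cap-mid)@y,'pad',(pad-mid)@x,(pad-mid)@y)
# lever centre line through mid, push point: paddle centre(52 from pivot)+3
p=pad-0.003*y; print('push',p, 'rel',rel([*p,0.12]))
s=env.observe(); print('finger yaw', np.degrees(np.arctan2(s['ee_rot'][1,1],s['ee_rot'][0,1])),'stand y', np.degrees(np.arctan2(y[1],y[0])))
E
```

```text
[[ 0.5654  0.1046]
 [ 0.5357 -0.1678]
 [ 0.4274 -0.1588]
 [ 0.4524  0.108 ]]
yaw -5.799057253216828 0.27406426089527086 0.11303157896178152
mid [ 0.49520061 -0.02849071] cap rel -0.0022465103602385805 0.06962001410021136 pad -2.2684213524641543e-06 -0.09499566977626424
push [ 0.48529688 -0.12598465] rel [ 0.43136968 -0.39403993  0.11112933]
finger yaw -73.91020629410704 stand y 84.20094274678317
```

>>> arm_command([
  [0.43,-0.394,0],
  [0.43,-0.394,0],
  [0.43,-0.394,0],
  [0.43,-0.394,0],
  [0.43,-0.394,0],
], gripper=[0,0,0,0,0], roll=[0,0,0,0,0])

```text
time_s: 0.75
eef_pos: [0.311, -0.4094, 0.2312]
ee_rot: [[0.961, 0.277, 0.0], [0.277, -0.961, -0.0], [0.0, 0.0, -1.0]]
wrist_force: [0.8, -0.3, -0.2]
gripper_width: 0.145
gripper_force: 0.0
```

>>> arm_command([
  [0.245,-0.225,0],
  [0.245,-0.225,0],
  [0.245,-0.225,0],
  [0.245,-0.225,0],
  [0.245,-0.225,0],
], gripper=[0,0,0,0,0], roll=[0,0,0,0,0])

```text
time_s: 1.25
eef_pos: [0.4411, -0.1958, 0.2315]
ee_rot: [[0.961, 0.277, 0.001], [0.277, -0.961, -0.001], [0.001, 0.001, -1.0]]
wrist_force: [0.5, -0.4, 0.4]
gripper_width: -0.001
gripper_force: 0.0
```

>>> arm_command([
  [0.06,-0.055,0],
  [0.062,-0.056,0.05],
  [0.062,-0.056,0.09],
  [0.062,-0.056,0.1],
  [0.062,-0.056,0.1],
], gripper=[0,0,0,0,0], roll=[0,0,0,0,0])

```text
time_s: 1.75
eef_pos: [0.4828, -0.1262, 0.1292]
ee_rot: [[0.961, 0.277, -0.005], [0.277, -0.961, 0.002], [-0.004, -0.003, -1.0]]
wrist_force: [0.2, 0.3, 0.2]
gripper_width: -0.003
gripper_force: 0.0
```

```bash
python3 - <<'E'
from h import *
print(rel([.4853,-.126,.12]),env.observe()['q'])
c,R,t=cam("scene"); cv2.imwrite('pics/sc1.png',cv2.resize(c['img'][140:260,180:340,::-1],(800,600),interpolation=cv2.INTER_CUBIC))
E
```

```text
[0.00247492 0.00052452 0.00922582] [-2.08067076e+01 -7.07483955e+00  1.18912927e+02 -1.36605763e-02
  6.84631104e+01  5.30968250e+01]
```

View pics/sc1.png

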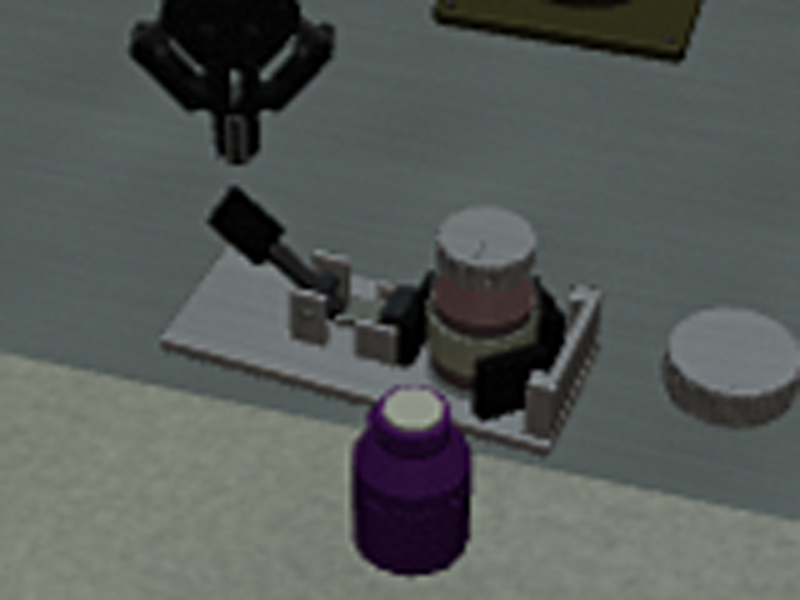

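The closed fingertips at (238,160) are directly above the paddle at (247,225), so I'll push down now.

>>> arm_command([
  [0.002,0,0.03],
  [0.002,0,0.045],
  [0.002,0,0.055],
  [0.002,0,0.065],
  [0.002,0,0.075],
], gripper=[0,0,0,0,0], roll=[0,0,0,0,0])

```text
time_s: 2.3
eef_pos: [0.4896, -0.1286, 0.0603]
ee_rot: [[0.961, 0.276, 0.007], [0.277, -0.961, -0.004], [0.006, 0.006, -1.0]]
wrist_force: [0.5, -1.8, 9.2]
gripper_width: 0.001
gripper_force: 3.9
```

>>> arm_command([
  [0,0,0.008],
  [0,0,0.015],
  [0,0,0.021],
  [0,0,0.025],
  [0,0,0.025],
], gripper=[0,0,0,0,0], roll=[0,0,0,0,0])

```text
time_s: 2.8
eef_pos: [0.4868, -0.1266, 0.0318]
ee_rot: [[0.961, 0.277, 0.001], [0.277, -0.961, -0.0], [0.001, 0.0, -1.0]]
wrist_force: [0.5, -0.2, 1.8]
gripper_width: -0.001
gripper_force: 1.0
```

>>> arm_command([
  [0,0,0.002],
  [0,0,0.003],
  [0,0,0.003],
], gripper=[0,0,0], roll=[0,0,0])

```text
time_s: 3.1
eef_pos: [0.4871, -0.1266, 0.0312]
ee_rot: [[0.961, 0.277, -0.0], [0.277, -0.961, -0.0], [-0.0, 0.0, -1.0]]
wrist_force: [-7.5, 0.6, 18.9]
gripper_width: 0.001
gripper_force: 9.2
```

>>> arm_command([
  [0,0,-0.045],
  [0,0,-0.09],
  [0,0,-0.135],
  [0,0,-0.16],
  [0,0,-0.16],
], gripper=[0,0,1,1,1], roll=[0,0,0,0,0])

```text
time_s: 3.6
eef_pos: [0.4888, -0.1269, 0.1935]
ee_rot: [[0.961, 0.277, 0.008], [0.277, -0.961, -0.003], [0.007, 0.005, -1.0]]
wrist_force: [1.0, -0.6, -0.2]
gripper_width: 0.508
gripper_force: 0.0
```

```bash
python3 - <<'E'
from h import *
c,R,t=cam("top"); W=cloud(c,R,t); z=W[...,2]
cv2.imwrite('pics/top2.png',cv2.resize(c['img'][190:262,205:320,::-1],(800,501),interpolation=cv2.INTER_CUBIC))
box=np.zeros((384,512),bool); box[190:262,205:260]=1
hi=box&(z>0.108)&(z<0.13);P=W[hi]; print('top',hi.sum(),P.mean(0),cv2.minEnclosingCircle((P[:,:2]*1000).astype(np.float32)))
c,R,t=cam("scene"); W=cloud(c,R,t);z=W[...,2]
cv2.imwrite('pics/sc2.png',cv2.resize(c['img'][140:260,180:340,::-1],(800,600),interpolation=cv2.INTER_CUBIC))
b=np.zeros_like(box); b[170:230,250:300]=1
hi=b&(z>0.115)&(z<0.122)&(abs(W[...,0]-.5)<.06)&(abs(W[...,1]-.04)<.06);P=W[hi]; print('sc',hi.sum(),P.mean(0),cv2.minEnclosingCircle((P[:,:2]*1000).astype(np.float32)))
print(env.observe()['eef_pos'],rel([.5,.043,.18]))
E
```

```text
top 327 [0.49914326 0.04150535 0.1190704 ] ((500.1976318359375, 42.0123176574707), 30.44130516052246)
sc 191 [0.50320784 0.04243983 0.11801858] ((501.99462890625, 41.3750114440918), 32.26169204711914)
[ 0.48621021 -0.12597392  0.18822856] [ 0.06007831 -0.1585324   0.00825408]
```

View pics/sc2.png

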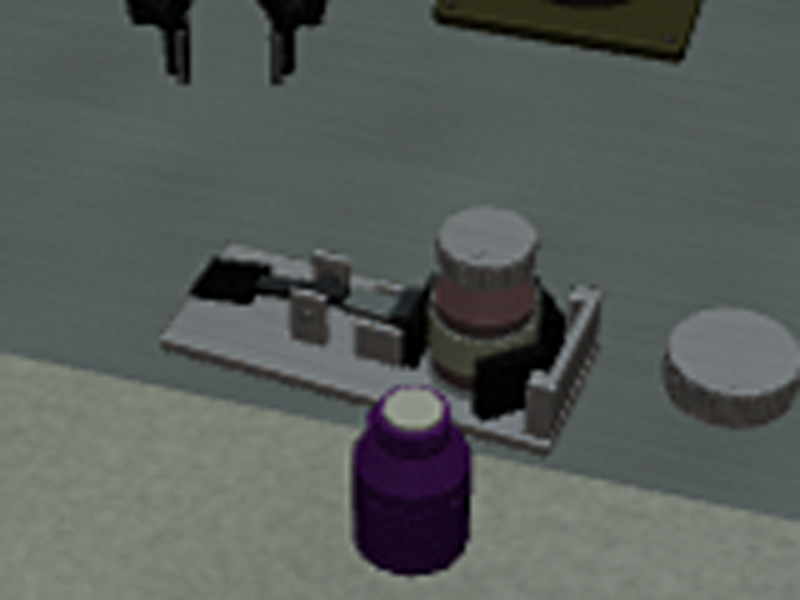

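The lever is latched, with its paddle lying low at (232,280). Next I'll move over the cap.

>>> arm_command([
  [0.06,-0.157,0],
  [0.06,-0.157,0],
  [0.06,-0.157,0],
  [0.06,-0.157,0],
  [0.06,-0.157,0],
], gripper=[1,1,1,1,1], roll=[0,0,0,0,0])

```text
time_s: 4.2
eef_pos: [0.499, 0.0436, 0.1855]
ee_rot: [[0.96, 0.281, -0.005], [0.281, -0.96, 0.001], [-0.005, -0.002, -1.0]]
wrist_force: [-0.9, -0.9, -0.6]
gripper_width: 1.001
gripper_force: 0.0
```

>>> arm_command([
  [0,0,0.02],
  [0,0,0.04],
  [0,0,0.04],
], gripper=[1,1,1], roll=[0,0,0])

```text
time_s: 4.5
eef_pos: [0.4972, 0.0405, 0.1433]
ee_rot: [[0.961, 0.276, -0.01], [0.276, -0.961, -0.0], [-0.009, -0.003, -1.0]]
wrist_force: [-0.0, -0.4, -0.4]
gripper_width: 1.001
gripper_force: 0.0
```

```bash
python3 - <<'E'
from h import *
print(env.observe()['eef_pos'],rel([.5005,.042,.085]),env.observe()['q'],env.observe()['gripper_width'])
c,R,t=cam("scene"); cv2.imwrite('pics/sc3.png',cv2.resize(c['img'][140:260,180:340,::-1],(800,600),interpolation=cv2.INTER_CUBIC))
E
```

```text
[0.49722182 0.0405491  0.14333413] [ 0.0040855  -0.00033967  0.05830022] [-1.49537948e+00 -7.83350373e+00  1.18142086e+02 -1.96772181e-02
  7.02358308e+01  7.24717643e+01] 1.001216357038067
```

View pics/sc3.png

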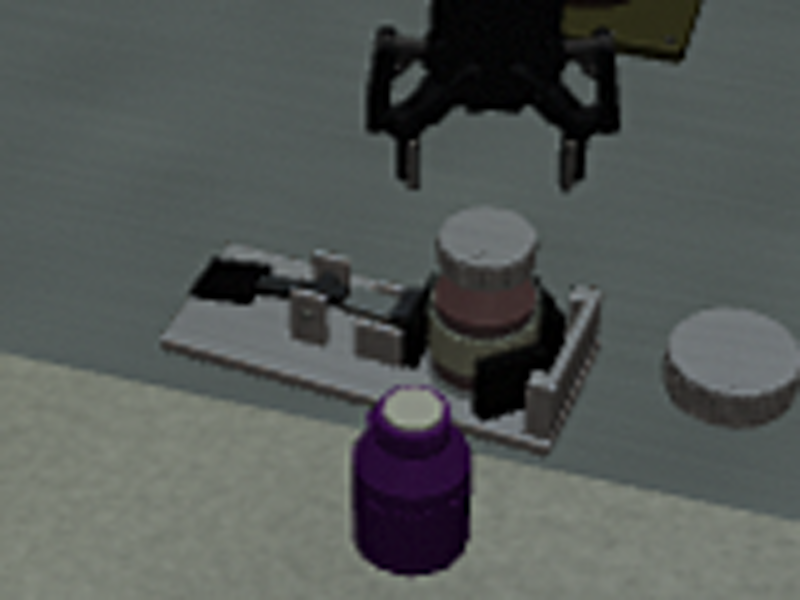

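>>> arm_command([
  [0,0,0.015],
  [0,0,0.03],
  [0,0,0.045],
  [0,0,0.055],
  [0,0,0.06],
], gripper=[1,1,1,1,1], roll=[0,0,0,0,0])

```text
time_s: 5.05
eef_pos: [0.4996, 0.0413, 0.0865]
ee_rot: [[0.961, 0.277, -0.003], [0.277, -0.961, 0.0], [-0.003, -0.001, -1.0]]
wrist_force: [0.0, 0.1, -0.2]
gripper_width: 1.003
gripper_force: 0.0
```

>>> arm_command([
  [0,0,0],
  [0,0,0],
], gripper=[1,1], roll=[0,0])

```text
time_s: 5.25
eef_pos: [0.5009, 0.0414, 0.0886]
ee_rot: [[0.961, 0.277, 0.001], [0.277, -0.961, -0.0], [0.001, 0.0, -1.0]]
wrist_force: [0.7, 0.1, -0.8]
gripper_width: 0.998
gripper_force: 0.0
```

>>> arm_command([
  [0,0,0.003],
  [0,0,0.003],
  [0,0,0.003],
  [0,0,0.003],
  [0,0,0.003],
], gripper=[1,0,0,0,0], roll=[0,0,0,0,0], squeeze=70)

```text
time_s: 5.75
eef_pos: [0.5007, 0.0418, 0.0862]
ee_rot: [[0.961, 0.277, 0.0], [0.277, -0.961, 0.001], [0.0, -0.001, -1.0]]
wrist_force: [-3.0, 1.4, 7.2]
gripper_width: 0.686
gripper_force: 74.5
```

>>> arm_command([
  [0,0,0],
  [0,0,0],
], gripper=[0,0], roll=[0,0])

```text
time_s: 5.95
eef_pos: [0.5007, 0.0418, 0.0862]
ee_rot: [[0.961, 0.277, 0.0], [0.277, -0.961, 0.001], [0.0, -0.001, -1.0]]
wrist_force: [-3.2, 1.1, 5.0]
gripper_width: 0.684
gripper_force: 74.5
```

>>> arm_command([
  [0,0,0],
  [0,0,0],
  [0,0,0],
  [0,0,0],
  [0,0,0],
], gripper=[0,0,0,0,0], roll=[-3,-8,-14,-20,-26])

```text
time_s: 6.45
eef_pos: [0.5015, 0.0414, 0.0863]
ee_rot: [[0.74, 0.673, 0.002], [0.673, -0.74, 0.0], [0.002, 0.001, -1.0]]
wrist_force: [0.5, 1.0, 4.2]
gripper_width: 0.688
gripper_force: 74.4
```

```bash
python3 - <<'E'
from h import *
s=env.observe(); print(s['eef_pos'],s['torque'],s['wrist_force'],s['gripper_width'],s['gripper_force'])
c,R,t=cam("scene"); cv2.imwrite('pics/sc4.png',cv2.resize(c['img'][155:245,230:350,::-1],(800,600),interpolation=cv2.INTER_CUBIC))
E
```

```text
[0.50153264 0.04143012 0.08627936] [ 0.29554777  0.10977204 -0.19070572] [0.52622889 1.02119961 4.21075444] 0.6878423307679787 74.36320205997617
```

View pics/sc4.png

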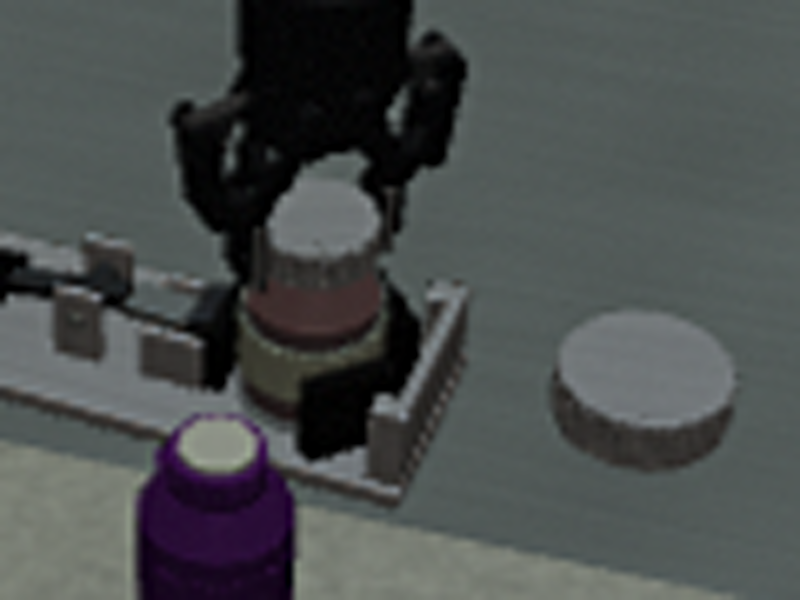

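The fingers hold the cap at (325,225), and the jar is still in the jaws. The reaction moment of about 0.19 N·m is consistent with the cap turning.

>>> arm_command([
  [0,0,0],
  [0,0,0],
  [0,0,0],
  [0,0,0],
  [0,0,0],
], gripper=[0,0,0,0,0], roll=[-6,-12,-18,-24,-30])

```text
time_s: 7.0
eef_pos: [0.5026, 0.0415, 0.0877]
ee_rot: [[0.305, 0.952, 0.005], [0.952, -0.305, 0.0], [0.002, 0.004, -1.0]]
wrist_force: [-0.9, 2.0, 9.1]
gripper_width: 0.685
gripper_force: 75.0
```

>>> arm_command([
  [0,0,0],
  [0,0,0],
  [0,0,0],
  [0,0,0],
], gripper=[0,0,0,0], roll=[-6,-11,-11,-11])

```text
time_s: 7.4
eef_pos: [0.5026, 0.0413, 0.0877]
ee_rot: [[0.122, 0.993, 0.005], [0.993, -0.122, -0.0], [0.0, 0.005, -1.0]]
wrist_force: [-0.4, 1.3, 8.6]
gripper_width: 0.685
gripper_force: 74.9
```

```bash
python3 - <<'E'
from h import *
s=env.observe(); print(s['eef_pos'],s['torque'],s['wrist_force'],s['gripper_width'],np.degrees(np.arctan2(s['ee_rot'][1,0],s['ee_rot'][0,0])))
E
```

```text
[0.50259884 0.04133938 0.08771557] [0.18192285 0.25852937 0.05943491] [-0.44448707  1.27940429  8.55302849] 0.684880067329158 82.99536352984028
```

>>> arm_command([
  [0,0,-0.003],
  [0,0,-0.006],
  [0,0,-0.009],
  [0,0,-0.009],
], gripper=[0,0,0,0], roll=[0,0,0,0])

```text
time_s: 7.8
eef_pos: [0.5005, 0.0413, 0.0943]
ee_rot: [[0.121, 0.993, -0.0], [0.993, -0.121, -0.0], [-0.0, -0.0, -1.0]]
wrist_force: [-0.1, 0.5, -0.5]
gripper_width: 0.686
gripper_force: 74.8
```

The cap lifts freely, with no pull on the wrist.

>>> arm_command([
  [0,0,-0.006],
  [0,0,-0.012],
  [0,0,-0.018],
  [0,0,-0.02],
  [0,0,-0.02],
], gripper=[0,0,0,0,0], roll=[0,0,0,0,0])

```text
time_s: 8.3
eef_pos: [0.501, 0.0413, 0.1151]
ee_rot: [[0.12, 0.993, 0.001], [0.993, -0.12, -0.0], [0.0, 0.001, -1.0]]
wrist_force: [0.4, 0.3, -0.3]
gripper_width: 0.685
gripper_force: 74.9
```

```bash
python3 - <<'E'
from h import *
s=env.observe(); print(s['eef_pos'],s['wrist_force'],s['time_s'])
c,R,t=cam("scene"); W=cloud(c,R,t); z=W[...,2]
cv2.imwrite('pics/sc5.png',cv2.resize(c['img'][155:245,230:350,::-1],(800,600),interpolation=cv2.INTER_CUBIC))
s=env.observe(); print(s['eef_pos'])
g=c['img'].min(2); b=np.zeros(z.shape,bool); b[175:215,255:300]=1
m=b&(z>.12)&(g>95)&(abs(W[...,1]-.042)<.025)&(abs(W[...,0]-.5)<.035); top=W[m][:,2]; print('cap top z',m.sum(),np.percentile(top,[5,50,90]))
E
```

```text
[0.50103166 0.04134018 0.11508565] [ 0.35015537  0.29504959 -0.2987512 ] 8.3
[0.50073024 0.04131613 0.1146261 ]
cap top z 65 [0.14490251 0.14694447 0.14862468]
```

View pics/sc5.png

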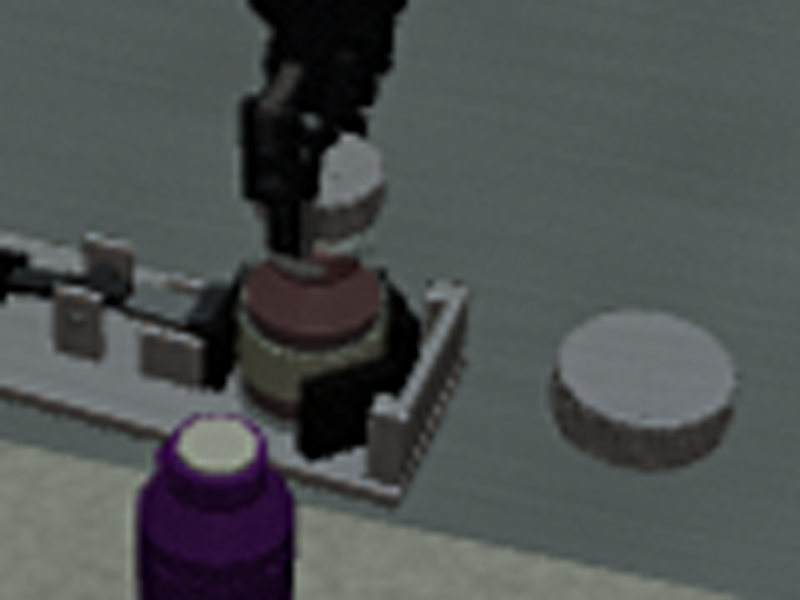

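The cap is held at (350,190), level above the open mouth with the neck visible below it. The jar is still clamped, and the clearance is about 15 mm.

```bash
python3 -c "
from h import *
print(env.hand_in())"
```

```text
the job is handed in; nothing more can be done
None
```

The job is handed in: the lever is latched, the jar is still clamped in its stand, and the gripper holds the unscrewed cap level about 15 mm above the open mouth, finished at about 8 s of the 45 s.

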